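Stop the idling indexing wheel and drop in its locking pin

ROBOT

A 7-joint arm with a two-finger parallel gripper is mounted at the origin on the work surface. World frame = base frame: x ahead of the robot, y to its left, z up, the work surface at z = 0. Lengths are in m, angles in rad, forces in N, time in s.
With the tool pointing down it reaches from about 0.4 to 0.85 m from the base axis. Payload 10.4 kg.
Tool frame: the origin (TCP) lies at the very end of the fingers, on their centre line; the grasp point (between the pads) lies 19 mm behind it (manip.grip_point_offset is the z of the grasp point in the tool frame, in m); z points along the fingers, y is the direction in which the jaws open and shut (so a half turn about z gives the same grasp; the last joint's range is limited). The gripper opens to 85 mm and grips with 20 to 120 N. Pads are 22 mm wide; open, the fingers measure 114 mm over their backs; the gripper's body (76 mm by 85 mm) begins 54 mm behind the grasp point. The pads swing forward as they close: fully open they stand 13 mm farther back than shut.
Start: joints at [1.275, 0.332, -0.065, 1.46, 0.022, 1.35, -0.088], TCP at [0.168, -0.602, 0.231] pointing down, gripper open.
Joint ranges: [-2.6, 2.6], [-0.5, 2.12], [-1.47, 1.34], [0.16, 2.42], [-1.27, 4.41], [0.06, 2.06], [-2.6, 2.6]. Speed limits (rad/s): [2.22, 2.22, 2.79, 2.79, 3.14, 3.14, 3.14].

INTERFACE

Orientations are given as a unit quaternion [x, y, z, w].
In Python, from workcell import manip, camera, get_calibration, hand_in gives the robot as it stands.
- The arm moves only by the shell command python3 -m pendant 'ROWS' [FORCE]. ROWS is JSON, a list of rows, each a list of 5 numbers: the shift along the tool's x, y, z in units of 40 mm (1.0 is 40 mm), then the turn about the tool's z in units of 6 degrees (1.0 is 6 degrees), then the closure, from 0 (fully open) to 1 (shut). A call has 1 to 5 rows; each row is the pose to reach, as a shift and turn from the pose commanded when the call began, along the tool's axes at that moment; what a row does not reach only later rows make up. A row lasts 1/8 s, in which the tool goes at most 62.5 mm and 10.7 degrees, less where a joint would pass 70% of its speed; a pose out of reach is approached as far as the arm can. A call with a gripper value outside its range is refused whole. The fingers move at their own pace and stop on an object; FORCE is the grip in N (left out, the last holds). Time passes only in rows, so rows that repeat a pose let the fingers close. It gives the time, the measured TCP pose, the force and the opening at its end, in the units of the state.
- manip.get_obs(): the state, without advancing time (a new reading comes with each control period).
- camera(name): name is "side" or "top"; returns (picture, depth): 384x512x3 uint8, red, green, blue; 384x512 float32, m along the optical axis (not along the pixel's ray), 0 where there is no reading.
- get_calibration(name): a dict with "vfov" (degrees; the focal length in pixels is half the picture's height over the tangent of half this angle, whatever the lens; pixels are square), "cx", "cy" (the principal point, pixels), "position" and "rotation" of the camera in the world. Camera axes: x right, y down, z forward; pixel columns grow to the right and rows downward; lengths in m; the calibration is good to about 2 mm. A picture is of the moment at which its call begins. get_calibration takes no time and is no camera call.
- hand_in(): hands the job in, once; it reports no verdict.
The state is a dict: "clock": time; "joint_pos": joint angles; "joint_velocities": joint speeds; "tau": joint torques, N m; "position": TCP position; "ee_rot": TCP orientation; "ft_force": force on the tool from outside, world axes, zero at the start; "torque": the same for the moment, N m; "grip_width": opening from 0.0 (shut) to 1.0 (fully open).
Only numpy, scipy, OpenCV 4.12 (cv2) and the standard library are available. Lean on these libraries where they do the work, as an engineer would, in place of code of your own. Each camera call takes 0.05 s, during which the arm holds its last target.

TASK

The indexing wheel with the brass frame is idling round on its slipping clutch. Take the red-handled locking pin out of its blue block, hold it upright and brake the wheel with a gentle touch of the pin's nose on the wheel's face until it nearly stands still, then let the red-ringed hole come round over the fixed slot in the base and drop the pin through hole and slot, fully home on its collar, and let go. Press gently throughout (never more than 35 N) and leave the yellow-handled gauge and everything else on the bench where it is.

Things in the scene. Friction and masses are not known exactly. Their poses are not given: they have to be found in the camera images.
- fixture: Fixed grey square base 260 x 260 x 50 mm, a green drive housing (85 mm high) on its +x side. Origin: centre of its underside, on the wheel's axis, z up. On it lies the level aluminium wheel: 210 mm across, 12 mm thick, upper face 65 mm above the bench; on the wheel's middle an octagonal brass frame, 91 mm across, 34 mm high, turns with it. Only the wheel turns.
- slot (a point): Where the hole must stop: over the radial slot in the base, 85 mm from the axis on the fixture's -y side, at the wheel's upper face (65 mm above the bench). The slot (15 mm wide along the fixture's x, 25 mm deep from the base's top) runs from 72 to 122 mm from the axis; its outer end shows beyond the rim between two yellow marks.
- hole (a point): Centre of the wheel's only through hole (round, 15 mm, with a red painted ring) at the wheel's upper face, 85 mm from the axis. It circles with the wheel.
- wheel (a joint): Wheel angle, rad, growing without end (counter-clockwise from above, its only drive); starts at any value. Hole over slot at whole multiples of 2 pi. A slipping clutch drives it weakly (0.007 to 0.011 N m): left alone it runs at 1.1 to 1.9 rad/s and never stops; 1 to 3 N on its face stops it within about 0.25 s; let go, it gains roughly 1 rad/s each second.
- block: Fixed blue block 140 x 60 x 40 mm (x, y, z) with two 14 mm holes 70 mm apart along its x, in which the locking pin and the gauge stand, either way round. Origin: centre of its underside.
- pin: Loose red-handled pin, 0.12 kg, upright in the block. Origin: the nose's flat end, z up along it. Steel shank 12 mm thick, 34 mm long, the last 4 mm tapering to a 6 mm flat nose; collar 22 mm across at 34 to 39 mm; round handle 18 mm across at 39 to 85 mm, grip about 65 mm above the nose. In the block the nose is 6 mm above the bench; fully home (collar on the wheel) 31 mm.
- nose (a point): Centre of the flat nose end of the locking pin (same point as the pin's origin).
- gauge: Yellow-handled gauge pin with a thinner 8 mm shank, otherwise of the same shape; stands in the block's other hole. A bystander: leave it. Origin at its nose, z up.
- key_a: Bystander: hex key with orange grip lying on the bench.
- key_b: Bystander: hex key with orange grip lying on the bench.
- chuck: Bystander: steel drill chuck 54 mm across, 66 mm high, standing on its back.
- collar: Bystander: brass ring 56 mm across, 20 mm high, on the bench.
- bottle: Bystander: clear bottle 52 mm across, 130 mm high.

How it is judged:
By the outcome, as a careful person would: the job done as asked, in the order asked, and still so for the second after the job is handed in, with the robot touching nothing.
It also fails if it takes over 51 s, if anything falls off the work surface, if the arm or the gripper's body presses on something with over 40 N, if the wrist force passes 120 N, or if a joint passes its speed limit or range.

## Working session

There is one attempt and no reset: what is moved stays moved. The work goes in short steps, Python scripts to look and compute and a shell command to move; the robot and the scene stay as the last step left them, time stands still between calls to the robot, and variables do not carry over. Pictures are saved under pics/ and viewed, and the job is handed in when it is done.

```bash
mkdir -p pics; ls; python3 - <<'E'
from workcell import manip, camera, get_calibration
import cv2, numpy as np
print(manip.get_obs()); print(manip.grip_point_offset)
for n in ["side","top"]:
    c=get_calibration(n); print(n,c)
    p,d=camera(n); cv2.imwrite(f"pics/{n}0.png",p[:,:,::-1]); np.savez(f"{n}0.npz",p=p,d=d)
E
```

```text
pics
{'clock': 0.0, 'joint_pos': array([ 1.27539419,  0.33285801, -0.06471848,  1.46090643,  0.02158947,
        1.34989739, -0.08849625]), 'joint_velocities': array([ 8.13901078e-04,  3.14125657e-04,  3.52435746e-05,  6.56093777e-05,
        6.91146704e-04, -6.32724839e-04,  2.99141500e-04]), 'tau': array([-2.46392701e-04, -6.25449228e+01,  4.90529963e-02, -3.91609168e+01,
        1.62002438e-02,  9.78086464e-03,  1.61318809e-06]), 'position': array([ 0.16830723, -0.60153818,  0.23054129]), 'ee_rot': array([ 9.90708892e-01,  1.35997864e-01, -1.16440955e-04, -6.77109046e-04]), 'ft_force': array([-0.18584062,  0.07364245,  0.03580602]), 'torque': array([ 0.01323852, -0.01912379, -0.04885849]), 'grip_width': 1.002456489231258}
-0.0187
side {'vfov': 46.214741469906244, 'cx': 256.33664271591414, 'cy': 194.10825723252478, 'position': array([-0.03530002,  0.73862017,  0.78132713]), 'rotation': array([-0.25623909,  0.85753639, -0.42694079,  0.12920692])}
top {'vfov': 50.715301374737194, 'cx': 253.68533186167565, 'cy': 191.68832306430082, 'position': array([ 0.34508627, -0.03364774,  1.23272463]), 'rotation': array([-0.69800022,  0.71329223, -0.04034172,  0.04881007])}
```

View pics/top0.png

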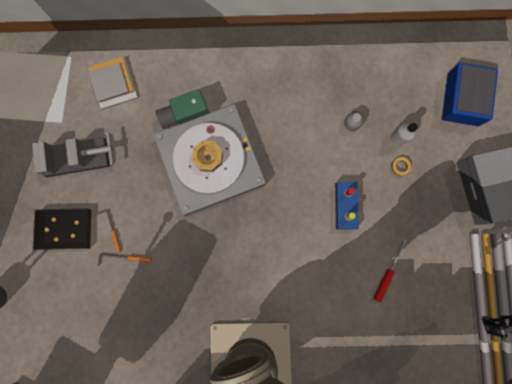

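View pics/side0.png

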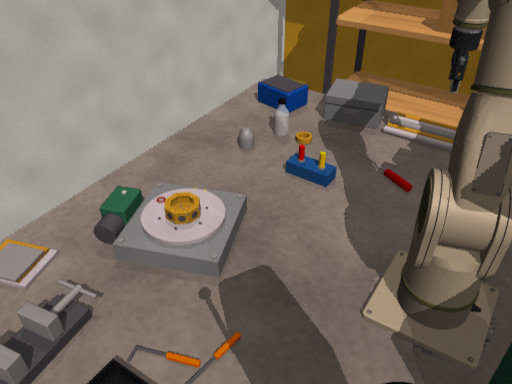

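```bash
cat > h.py <<'E'
import numpy as np, cv2
from scipy.spatial.transform import Rotation as R
from workcell import get_calibration
def cam(n):
    c=get_calibration(n); f=192/np.tan(np.radians(c['vfov'])/2)
    return f,c['cx'],c['cy'],np.array(c['position']),R.from_quat(c['rotation']).as_matrix()
def world(n,d):
    f,cx,cy,p,r=cam(n); v,u=np.mgrid[0:384,0:512]
    P=np.stack([(u-cx)/f*d,(v-cy)/f*d,d],-1)
    return P@r.T+p
def ray(n,u,v,z):
    f,cx,cy,p,r=cam(n); q=r@np.array([(u-cx)/f,(v-cy)/f,1.]); return p+q*(z-p[2])/q[2]
def proj(n,X):
    f,cx,cy,p,r=cam(n); q=(np.asarray(X)-p)@r; return q[...,:2]/q[...,2:]*f+[cx,cy]
E
python3 - <<'E'
from h import *
for n in ["top","side"]:
    z=np.load(n+"0.npz"); p,d=z['p'],z['d']; W=world(n,d)
    hsv=cv2.cvtColor(p,cv2.COLOR_RGB2HSV); 
    roi=dict(top=(330,370,170,240),side=(270,350,135,195))[n]
    x0,x1,y0,y1=roi
    h=hsv[y0:y1,x0:x1].astype(int); w=W[y0:y1,x0:x1]
    for nm,m in dict(red=((h[...,0]<8)|(h[...,0]>172))&(h[...,1]>150)&(h[...,2]>60),yel=(h[...,0]>20)&(h[...,0]<34)&(h[...,1]>120)&(h[...,2]>60),blue=(h[...,0]>100)&(h[...,0]<125)&(h[...,1]>120)).items():
        q=w[m]; vv,uu=np.nonzero(m); print(n,nm,m.sum(),uu.mean()+x0,vv.mean()+y0,np.median(q,0).round(4),q.min(0).round(4),q.max(0).round(4))
        top=q[:,2]>0.08
        if nm!='blue': print('   top',q[q[:,2]>q[:,2].max()-0.008].mean(0).round(4))
        if nm=='blue':
            t=(m&(abs(w[...,2]-.04)<.006)); pts=w[t][:,:2].astype(np.float32); print(cv2.minAreaRect(pts*1000))
    # wheel etc
    m=(W[...,2]>.059)&(W[...,2]<.071); 
    m[:, :]&=True
    print(W[30:35,250].round(3) if n=='top' else '')
p=np.load("top0.npz")['p']; cv2.imwrite("pics/c1.png",cv2.resize(p[80:220,140:280,::-1],None,fx=4.2,fy=4.2,interpolation=cv2.INTER_CUBIC))
cv2.imwrite("pics/c2.png",cv2.resize(p[90:240,320:430,::-1],None,fx=4,fy=4,interpolation=cv2.INTER_CUBIC))
E
```

```text
top red 40 349.95 191.15 [ 0.486  -0.2948  0.0892] [ 0.4794 -0.3067  0.0581] [ 0.4945 -0.2882  0.0931]
   top [ 0.487  -0.2967  0.0897]
top yel 38 350.63157894736844 215.57894736842104 [ 0.4161 -0.2928  0.0895] [ 0.4093 -0.302   0.0649] [ 0.4237 -0.2865  0.0959]
   top [ 0.4171 -0.2948  0.091 ]
top blue 792 346.3270202020202 205.5328282828283 [ 0.4494 -0.2899  0.0394] [ 0.3451 -0.3274  0.0265] [ 0.5204 -0.0336  1.2327]
((451.46112060546875, -295.6830749511719), (60.512603759765625, 137.0651092529297), 88.22093963623047)
[[ 1.446 -0.011 -0.754]
 [ 1.441 -0.011 -0.755]
 [ 1.438 -0.011 -0.758]
 [ 1.43  -0.011 -0.755]
 [ 1.425 -0.01  -0.755]]
side red 87 301.3333333333333 151.5287356321839 [ 0.4847 -0.2912  0.0733] [ 0.477  -0.4463 -0.0024] [ 0.5688 -0.2854  0.0927]
   top [ 0.4862 -0.2939  0.0894]
side yel 101 321.7722772277228 158.87128712871288 [ 0.4154 -0.2898  0.0711] [ 0.4071 -0.4462 -0.0024] [ 0.5664 -0.2823  0.0941]
   top [ 0.4166 -0.2925  0.0906]
side blue 898 310.3953229398664 169.9944320712695 [ 0.4448 -0.2704  0.037 ] [-0.0353 -0.3745  0.0004] [0.5526 0.7386 0.7813]
((451.8678894042969, -293.76251220703125), (64.88191986083984, 141.82583618164062), 89.86936950683594)
```

View pics/c1.png

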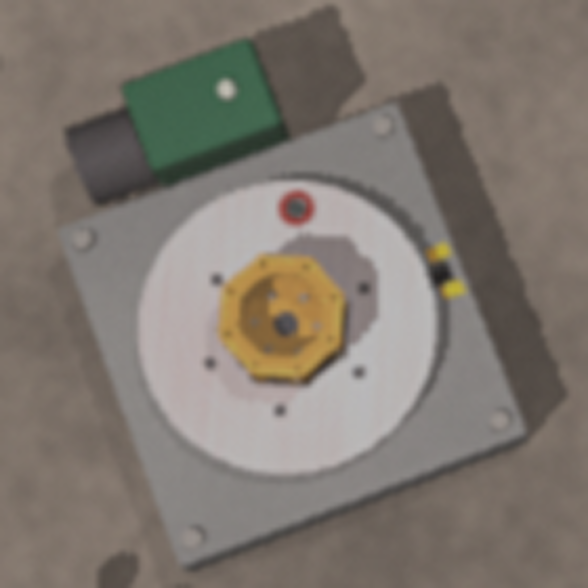

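View pics/c2.png

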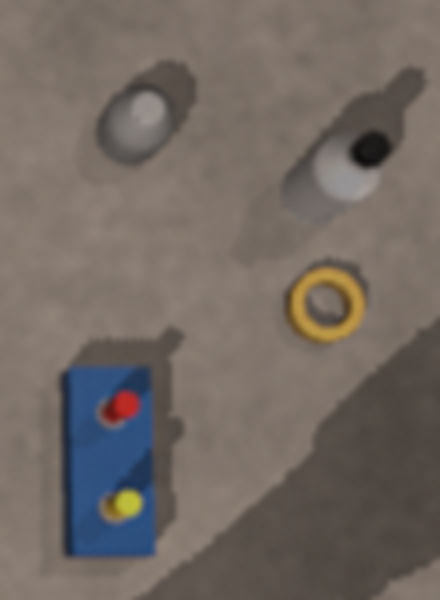

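```bash
python3 - <<'E'
from h import *
for n in ["top","side"]:
    z=np.load(n+"0.npz"); p,d=z['p'],z['d']; W=world(n,d)
    rect=dict(top=(150,270,90,220),side=(100,260,170,285))[n]
    x0,x1,y0,y1=rect
    w=W[y0:y1,x0:x1]; c=p[y0:y1,x0:x1]
    hsv=cv2.cvtColor(c,cv2.COLOR_RGB2HSV).astype(int)
    Z=w[...,2]
    hw=w[(Z>.060)&(Z<.070)&(hsv[...,1]<60)&(hsv[...,2]>140)]
    print(n,'wheel z',np.median(hw[:,2]))
    (cx,cy),r=cv2.minEnclosingCircle((hw[:,:2]*1000).astype(np.float32)); print('enc',cx,cy,r)
    m=(Z>.045)&(Z<.075)&(hsv[...,1]<60)
    m=cv2.morphologyEx(m.astype(np.uint8),cv2.MORPH_OPEN,np.ones((3,3)))>0
    b=w[m]; print('base',cv2.minAreaRect((b[:,:2]*1000).astype(np.float32)),np.median(w[(Z>.045)&(Z<.055)][:,2]))
    my=(hsv[...,0]>20)&(hsv[...,0]<36)&(hsv[...,1]>110)&(Z<.057)&(Z>.04); print('yel',my.sum(), w[my].mean(0))
    vv,uu=np.nonzero(my); print(uu+x0,vv+y0)
    mr=((hsv[...,0]<10)|(hsv[...,0]>170))&(hsv[...,1]>110); vv,uu=np.nonzero(mr); print('red',mr.sum(),ray(n,uu.mean()+x0,vv.mean()+y0,.065), w[mr].mean(0))
E
```

```text
top wheel z 0.06437258783230482
enc 599.7529296875 111.81693267822266 105.45787048339844
base ((629.87744140625, 123.1451644897461), (325.87896728515625, 260.24188232421875), 19.965242385864258) 0.0495160260568851
yel 28 [ 0.63802534 -0.00088204  0.04897647]
[244 245 243 244 245 246 243 244 245 246 244 245 246 247 248 249 245 246
 247 248 249 245 246 247 248 249 246 247] [138 138 139 139 139 139 140 140 140 140 141 141 147 147 147 147 148 148
 148 148 148 149 149 149 149 149 150 150]
red 18 [0.68227644 0.10522593 0.065     ] [0.6824443  0.10529346 0.0644285 ]
side wheel z 0.06498864131496795
enc 597.380859375 112.13166809082031 107.34146881103516
base ((631.5900268554688, 123.70657348632812), (331.1753234863281, 267.4176940917969), 20.069549560546875) 0.049926518084740135
yel 5 [ 0.63440201 -0.00916629  0.04998042]
[195 204 205 205 206] [188 189 189 190 190]
red 24 [0.68481308 0.10167813 0.065     ] [0.68507706 0.10143259 0.06475374]
```

The side view shows the block with the red pin at (301,150) and the yellow gauge at (322,158). The top view shows the wheel at about (208,156), the slot marks at about (246,144), and the red pin at (350,191). The sizes agree with those given: base 260 mm, wheel radius 105 mm, block 60 x 140 mm. I'll move to above the pin now.

```bash
cat >> h.py <<'E'
def plan(x,y,z,jaw=None):
    from workcell import manip
    o=manip.get_obs(); p=np.array(o['position']); r=R.from_quat(o['ee_rot']).as_matrix()
    s=r.T@(np.array([x,y,z])-p)/.04
    ty=np.degrees(np.arctan2(r[1,1],r[0,1])); 
    t=None if jaw is None else -(((jaw-ty)+180)%360-180)/6
    print('t',round(o['clock'],3),'pos',p.round(4),'jaw',round(ty,2),'tilt',np.degrees(np.arccos(-r[2,2])).round(2),'F',np.round(o['ft_force'],2),'gw',round(o['grip_width'],3),'| shift',s.round(3),'turn',t)
E
python3 -m pendant '[[1.2,-0.65,0.2,-1.7,0.4],[2.4,-1.3,0.4,-3.4,0.45],[3.6,-1.95,0.6,-5.1,0.45],[4.8,-2.6,0.8,-6.8,0.45],[6.0,-3.25,1.0,-8.5,0.45]]' 30
python3 -c "
from h import *
plan(.4865,-.2945,.15,20)"
```

```text
clock: 0.72
position: [0.3654, -0.4105, 0.1909]
ee_rot: [0.834, 0.552, -0.0, -0.0]
ft_force: [0.2, -0.3, 0.1]
grip_width: 0.548
t 0.725 pos [ 0.3654 -0.4105  0.1909] jaw -23.04 tilt 0.01 F [ 0.19 -0.34  0.13] gw 0.548 | shift [3.854 1.651 1.022] turn -7.172618186092099
```

```bash
python3 -m pendant '[[0.8,0.35,0.2,-1.5,0.45],[1.7,0.7,0.4,-3.0,0.45],[2.5,1.1,0.6,-4.5,0.45],[3.3,1.4,0.8,-6.0,0.45],[3.854,1.651,0.9,-7.17,0.45]]' 30
python3 - <<'E'
from h import *
from workcell import camera
plan(.4865,-.2945,.052,20)
for n in ["top","side"]:
    p,d=camera(n); np.savez(n+"1.npz",p=p,d=d)
    x0,x1,y0,y1=dict(top=(290,440,130,260),side=(240,370,90,200))[n]
    cv2.imwrite(f"pics/{n}1.png",cv2.resize(p[y0:y1,x0:x1,::-1],None,fx=4,fy=4,interpolation=cv2.INTER_CUBIC))
E
```

```text
clock: 1.35
position: [0.487, -0.295, 0.1546]
ee_rot: [0.574, 0.819, 0.0, -0.001]
ft_force: [-0.2, 0.7, -0.0]
grip_width: 0.548
t 1.35 pos [ 0.487  -0.295   0.1546] jaw 19.99 tilt 0.07 F [-0.17  0.69 -0.04] gw 0.548 | shift [ 0.014 -0.006  2.565] turn -0.0019122800288992419
```

View pics/side1.png

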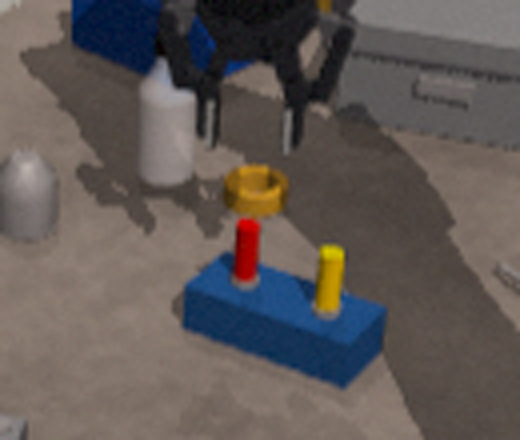

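View pics/top1.png

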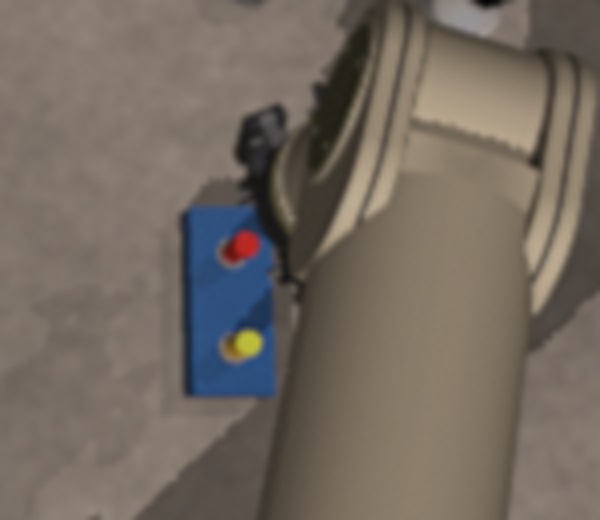

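```bash
python3 -c "
from h import *
print(proj('side',[[.487,-.295,.1546],[.487,-.295,.091],[.4865,-.2945,.091],[.417,-.2945,.091]]))
print(proj('top',[[.487,-.295,.091],[.417,-.2945,.091]]))"
```

```text
[[302.78823349 127.23257635]
 [301.51504581 146.28082426]
 [301.58195805 146.40157288]
 [322.69463505 153.18129442]]
[[350.23600473 190.59854946]
 [351.32378345 215.29118297]]
```

```bash
python3 -m pendant '[[0,0,0.8,0,0.45],[0,0,1.6,0,0.45],[0,0,2.3,0,0.45],[0,0,2.55,0,0.45],[0,0,2.55,0,0.45]]' 30
python3 -c "
from h import *
plan(.4865,-.2945,.052,20)"
python3 -m pendant '[[0,0,0,0,0.9],[0,0,0,0,0.9],[0,0,0,0,0.9],[0,0,0,0,0.9]]' 30
python3 -c "
from h import *
plan(.4865,-.2945,.052,20)"
```

```text
clock: 2.08
position: [0.4859, -0.2971, 0.0532]
ee_rot: [0.577, 0.817, -0.0, -0.0]
ft_force: [-1.2, -0.0, 0.3]
grip_width: 0.546
t 2.075 pos [ 0.4859 -0.2971  0.0532] jaw 19.58 tilt 0.04 F [-1.17 -0.    0.3 ] gw 0.546 | shift [0.055 0.037 0.031] turn -0.06977692255915713
clock: 2.58
position: [0.4869, -0.2972, 0.0545]
ee_rot: [0.576, 0.817, -0.0, 0.001]
ft_force: [-1.7, -0.6, 6.2]
grip_width: 0.199
t 2.575 pos [ 0.4869 -0.2972  0.0545] jaw 19.64 tilt 0.11 F [-1.73 -0.61  6.16] gw 0.199 | shift [0.068 0.013 0.063] turn -0.0597662979187182
```

```bash
python3 -m pendant '[[0,0,0,0,0.9],[0,0,0,0,0.9]]' 30
python3 -c "
from h import *
plan(.4865,-.2945,.052,20)"
```

```text
clock: 2.82
position: [0.4869, -0.2972, 0.0545]
ee_rot: [0.576, 0.817, -0.0, 0.001]
ft_force: [-1.0, -0.1, 6.1]
grip_width: 0.201
t 2.825 pos [ 0.4869 -0.2972  0.0545] jaw 19.64 tilt 0.11 F [-0.96 -0.08  6.1 ] gw 0.201 | shift [0.067 0.012 0.064] turn -0.05938607379847838
```

```bash
python3 -m pendant '[[0,0,-0.4,0,0.9],[0,0,-1.0,0,0.9],[0,0,-1.8,0,0.9],[0,0,-2.7,0,0.9],[0,0,-2.7,0,0.9]]' 40
python3 - <<'E'
from h import *
from workcell import camera
C=np.array([.5985,.112]); s=C+.085*np.array([np.sin(np.radians(20)),-np.cos(np.radians(20))]); print('slot',s)
plan(s[0],s[1],.16,20)
for n in ["side","top"]:
    p,d=camera(n); np.savez(n+"2.npz",p=p,d=d)
    x0,x1,y0,y1=dict(top=(290,440,130,260),side=(240,370,90,200))[n]
    cv2.imwrite(f"pics/{n}2.png",cv2.resize(p[y0:y1,x0:x1,::-1],None,fx=4,fy=4,interpolation=cv2.INTER_CUBIC))
E
```

```text
clock: 3.45
position: [0.4877, -0.2973, 0.1651]
ee_rot: [0.576, 0.817, -0.0, 0.003]
ft_force: [-0.2, 0.3, -0.8]
grip_width: 0.203
slot [0.62757171 0.03212613]
t 3.45 pos [ 0.4877 -0.2973  0.1651] jaw 19.65 tilt 0.31 F [-0.23  0.25 -0.81] gw 0.203 | shift [6.58  6.062 0.117] turn -0.05752460868570589
```

View pics/side2.png

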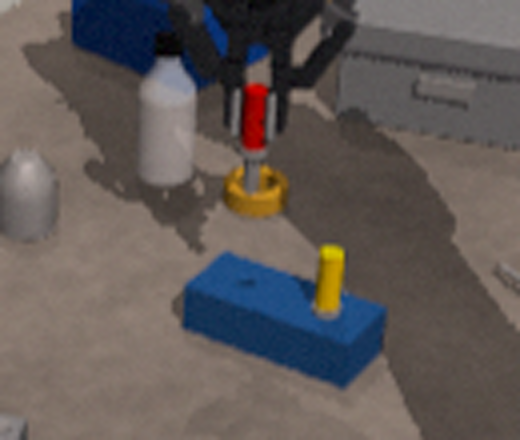

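```bash
python3 -m pendant '[[0.9,0.8,0,0,0.9],[1.8,1.65,0,0,0.9],[2.8,2.55,0,0,0.9],[3.8,3.45,0,0,0.9],[4.8,4.4,0,0,0.9]]' 40
python3 -c "
from h import *
plan(.6276,.0321,.1335,20)"
```

```text
clock: 4.18
position: [0.5871, -0.0553, 0.1602]
ee_rot: [0.576, 0.817, -0.001, -0.001]
ft_force: [1.3, -0.6, -1.9]
grip_width: 0.197
t 4.175 pos [ 0.5871 -0.0553  0.1602] jaw 19.63 tilt 0.12 F [ 1.27 -0.58 -1.87] gw 0.197 | shift [1.718 1.69  0.664] turn -0.06190423855845021
```

```bash
python3 -m pendant '[[0.8,0.8,0.1,0,0.9],[1.4,1.4,0.3,0,0.9],[1.7,1.68,0.5,0,0.9],[1.7,1.68,0.6,0,0.9],[1.7,1.68,0.6,0,0.9]]' 40
python3 - <<'E'
from h import *
from workcell import camera
plan(.6276,.0321,.1335,20)
for n in ["side","top"]:
    p,d=camera(n); np.savez(n+"3.npz",p=p,d=d)
    x0,x1,y0,y1=dict(top=(140,290,80,220),side=(100,250,130,280))[n]
    cv2.imwrite(f"pics/{n}3.png",cv2.resize(p[y0:y1,x0:x1,::-1],None,fx=4,fy=4,interpolation=cv2.INTER_CUBIC))
E
```

```text
clock: 4.8
position: [0.6273, 0.0278, 0.1366]
ee_rot: [0.577, 0.817, -0.001, -0.0]
ft_force: [-0.5, -0.8, -1.6]
grip_width: 0.196
t 4.8 pos [0.6273 0.0278 0.1366] jaw 19.54 tilt 0.1 F [-0.49 -0.78 -1.62] gw 0.196 | shift [0.099 0.042 0.078] turn -0.07734151175807351
```

View pics/side3.png

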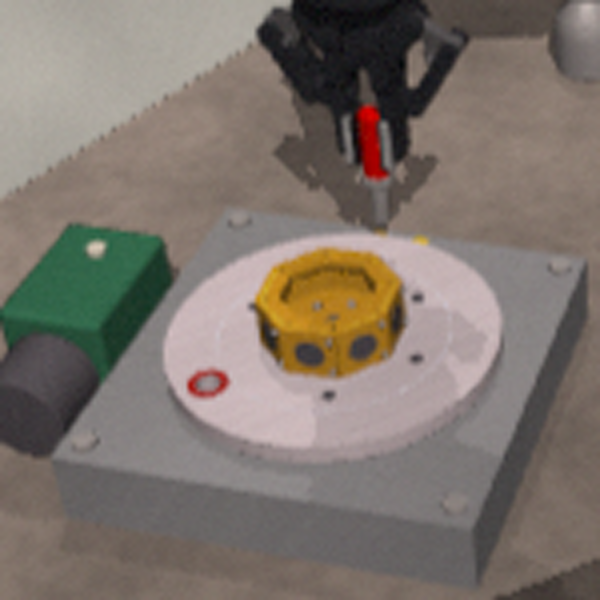

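View pics/top3.png

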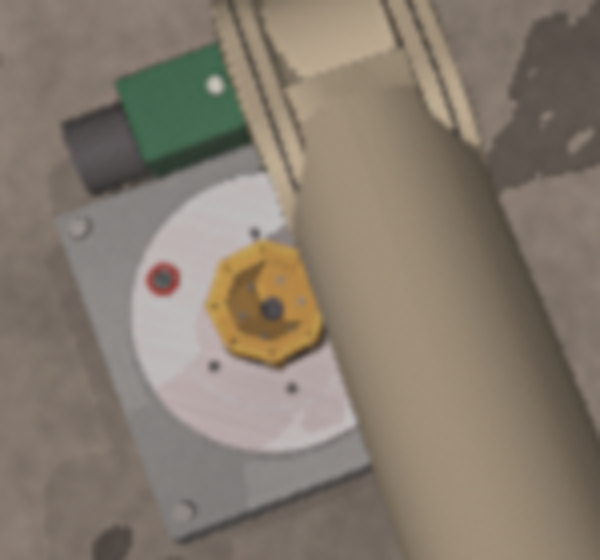

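```bash
cat >> h.py <<'E'
from scipy.optimize import least_squares
def redmasks(p,W):
    h=cv2.cvtColor(p,cv2.COLOR_RGB2HSV).astype(int)
    red=((h[...,0]<9)|(h[...,0]>171))&(h[...,1]>90)
    reg=(abs(W[...,0]-.6)<.13)&(abs(W[...,1]-.11)<.13)
    ring=red&reg&(W[...,2]>.057)&(W[...,2]<.072)
    hand=red&(W[...,2]>.075)&(W[...,2]<.25)&(h[...,1]>150)&(abs(W[...,0]-.63)<.1)&(abs(W[...,1]-.03)<.1)
    return ring,hand
def hole(n,p,d):
    W=world(n,d); ring,_=redmasks(p,W)
    v,u=np.nonzero(ring)
    if len(v)<6: return None
    # ring centre by ellipse/minrect of pixels
    (a,b),_,_=cv2.minAreaRect(np.stack([u,v],1).astype(np.float32))
    return ray(n,(a+u.mean())/2,(b+v.mean())/2,.065),len(v)
def theta(xy,C=(.5985,.112)): return (np.degrees(np.arctan2(xy[1]-C[1],xy[0]-C[0]))+70+180)%360-180
def pinaxis(p,d,n='side'):
    W=world(n,d); _,hand=redmasks(p,W); cp=cam(n)[3]
    pts=[]
    for v in np.unique(np.nonzero(hand)[0]):
        u=np.nonzero(hand[v])[0]
        if len(u)<3: continue
        um=u.mean(); k=[int(np.floor(um)),int(np.ceil(um))]
        q=W[v,k].mean(0); z=q[2]; g=ray(n,um,v,z); # point on ray at that height
        dirn=(g-cp)[:2]; dirn/=np.linalg.norm(dirn)
        pts.append([*(g[:2]+.009*dirn),z,len(u),um,v])
    return np.array(pts)
E
python3 - <<'E'
from h import *
for k in '0','1','2','3':
  for n in 'top','side':
    z=np.load(n+k+'.npz'); r=hole(n,z['p'],z['d'])
    if r: print(n,k,r[0].round(4),r[1],'R',np.linalg.norm(r[0][:2]-[.5985,.112]).round(4),'th',theta(r[0]).round(1))
z=np.load('side3.npz'); a=pinaxis(z['p'],z['d']); print(a.round(4)); print(a.mean(0)[:3])
E
```

```text
top 0 [0.6839 0.1038 0.065 ] 27 R 0.0858 th 64.5
side 0 [0.6849 0.1015 0.065 ] 25 R 0.087 th 63.1
top 1 [0.5985 0.1961 0.065 ] 28 R 0.0841 th 160.0
side 1 [0.593  0.1961 0.065 ] 32 R 0.0842 th 163.8
top 2 [0.6377 0.0358 0.065 ] 30 R 0.0857 th 7.2
side 2 [0.6343 0.0266 0.065 ] 15 R 0.0926 th 2.7
top 3 [0.624  0.1921 0.065 ] 30 R 0.0841 th 142.3
side 3 [0.633  0.1896 0.065 ] 31 R 0.0849 th 136.0
[[6.388e-01 1.810e-02 1.726e-01 6.000e+00 1.915e+02 1.570e+02]
 [6.361e-01 2.140e-02 1.722e-01 6.000e+00 1.915e+02 1.580e+02]
 [6.311e-01 2.710e-02 1.740e-01 6.000e+00 1.915e+02 1.590e+02]
 [6.306e-01 2.810e-02 1.718e-01 6.000e+00 1.915e+02 1.600e+02]
 [6.290e-01 3.200e-02 1.715e-01 5.000e+00 1.910e+02 1.610e+02]
 [6.324e-01 2.870e-02 1.656e-01 5.000e+00 1.910e+02 1.620e+02]
 [6.304e-01 2.940e-02 1.637e-01 6.000e+00 1.915e+02 1.630e+02]
 [6.305e-01 2.970e-02 1.608e-01 6.000e+00 1.915e+02 1.640e+02]
 [6.325e-01 2.790e-02 1.561e-01 6.000e+00 1.915e+02 1.650e+02]
 [6.319e-01 2.890e-02 1.539e-01 6.000e+00 1.915e+02 1.660e+02]
 [6.317e-01 2.770e-02 1.502e-01 5.000e+00 1.920e+02 1.670e+02]
 [6.303e-01 2.960e-02 1.488e-01 5.000e+00 1.920e+02 1.680e+02]
 [6.309e-01 2.940e-02 1.454e-01 5.000e+00 1.920e+02 1.690e+02]
 [6.326e-01 2.800e-02 1.409e-01 5.000e+00 1.920e+02 1.700e+02]
 [6.300e-01 2.930e-02 1.395e-01 4.000e+00 1.925e+02 1.710e+02]
 [6.294e-01 2.850e-02 1.363e-01 5.000e+00 1.930e+02 1.720e+02]
 [6.298e-01 2.660e-02 1.319e-01 6.000e+00 1.935e+02 1.730e+02]
 [6.267e-01 2.850e-02 1.310e-01 3.000e+00 1.940e+02 1.740e+02]]
[0.63136059 0.02772239 0.15479637]
```

```bash
python3 - <<'E'
from h import *
z=np.load('side3.npz'); p,d=z['p'],z['d']; W=world('side',d)
T=np.array([.6273,.0278,.1366]); ax=np.array([-.342,.94,0])
for o in (0,.0025,.005):
  print(o,[proj('side',T+ax*o+[0,0,dz]).round(2) for dz in (.0365,.02,.0,-.0095,-.0145,-.0485)])
x0,x1,y0,y1=180,210,150,195
cv2.imwrite('pics/s3z.png',cv2.resize(p[y0:y1,x0:x1,::-1],None,fx=13,fy=13,interpolation=cv2.INTER_NEAREST))
# wheel rim fit in side0: edges of wheel's top face: fit centre using colour boundary pixels on plane z=.065
for n in 'side','top':
  z=np.load(n+'0.npz'); p,d=z['p'],z['d']; W=world(n,d)
  hsv=cv2.cvtColor(p,cv2.COLOR_RGB2HSV).astype(int)
  m=(abs(W[...,2]-.065)<.006)&(np.hypot(W[...,0]-.6,W[...,1]-.11)<.125)
  vs,us=np.nonzero(m); P=W[vs,us]; 
  a=np.arctan2(P[:,1]-.112,P[:,0]-.599); r=np.hypot(P[:,1]-.112,P[:,0]-.599)
  E=[]
  for k in np.linspace(-np.pi,np.pi,73)[:-1]:
    s=abs((a-k+np.pi)%(2*np.pi)-np.pi)<.05
    if s.sum()>5: i=np.argmax(np.where(s,r,0)); E.append(P[i,:2])
  E=np.array(E)
  f=least_squares(lambda c:np.hypot(*(E-c[:2]).T)-c[2],[.599,.112,.105],loss='soft_l1',f_scale=.001).x; print(n,f,len(E))
E
```

```text
0 [array([192.32, 158.  ]), array([192.9 , 163.51]), array([193.58, 170.06]), array([193.9 , 173.12]), array([194.07, 174.72]), array([195.18, 185.39])]
0.0025 [array([191.98, 158.52]), array([192.56, 164.03]), array([193.25, 170.59]), array([193.57, 173.65]), array([193.74, 175.26]), array([194.86, 185.93])]
0.005 [array([191.64, 159.04]), array([192.22, 164.56]), array([192.92, 171.12]), array([193.24, 174.19]), array([193.41, 175.79]), array([194.54, 186.48])]
side [0.59793827 0.11328153 0.10527262] 72
top [0.59925986 0.11179124 0.10436656] 72
```

View pics/s3z.png

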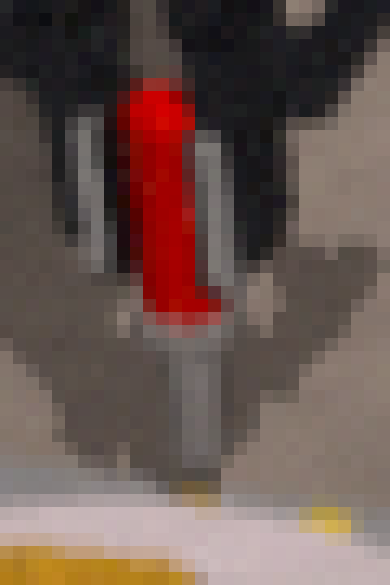

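```bash
python3 -m pendant '[[0.05,0.05,0.25,0,0.9],[0.05,0.05,0.45,0,0.9],[0.05,0.05,0.45,0,0.9]]' 40
python3 - <<'E'
from h import *
from workcell import camera
plan(.6286,.0303,.1135,20)
n='side'
p,d=camera(n); np.savez(n+"4.npz",p=p,d=d)
r=hole(n,p,d); print(r, r and theta(r[0]))
x0,x1,y0,y1=165,225,145,205
cv2.imwrite(f"pics/{n}4.png",cv2.resize(p[y0:y1,x0:x1,::-1],None,fx=9,fy=9,interpolation=cv2.INTER_NEAREST))
E
```

```text
clock: 5.28
position: [0.6284, 0.0322, 0.1182]
ee_rot: [0.576, 0.817, -0.001, -0.001]
ft_force: [-0.7, -0.2, -1.1]
grip_width: 0.203
t 5.275 pos [0.6284 0.0322 0.1182] jaw 19.65 tilt 0.1 F [-0.7  -0.17 -1.1 ] gw 0.203 | shift [-0.046 -0.012  0.117] turn -0.05836511784481976
(array([0.56436395, 0.18745992, 0.065     ]), 34) -175.6592778030432
```

View pics/side4.png

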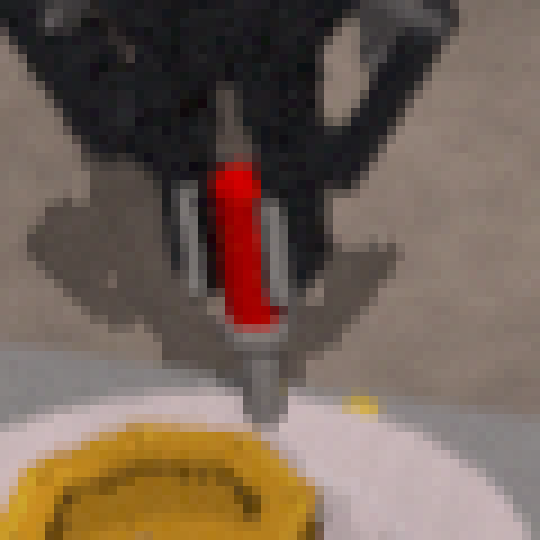

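```bash
python3 -m pendant '[[-0.04,-0.01,0.08,0,0.9],[-0.04,-0.01,0.09,0,0.9]]' 40
python3 -c "
from h import *
plan(.6286,.0303,.1135,20)"
python3 -m pendant '[[0,0,0.02,0,0.9]]' 40
python3 -c "
from h import *
plan(.6286,.0303,.1135,20)"
```

```text
clock: 5.58
position: [0.6292, 0.0305, 0.1156]
ee_rot: [0.576, 0.817, -0.0, 0.0]
ft_force: [-0.7, 0.0, -1.2]
grip_width: 0.198
t 5.575 pos [0.6292 0.0305 0.1156] jaw 19.64 tilt 0.02 F [-0.67  0.03 -1.18] gw 0.198 | shift [-0.    -0.017  0.051] turn -0.060695082729078344
clock: 5.7
position: [0.6293, 0.0308, 0.115]
ee_rot: [0.576, 0.817, 0.0, 0.0]
ft_force: [1.0, 0.5, -1.5]
grip_width: 0.195
t 5.7 pos [0.6293 0.0308 0.115 ] jaw 19.65 tilt 0.01 F [ 1.    0.51 -1.55] gw 0.195 | shift [-0.005 -0.021  0.037] turn -0.059066306216313556
```

```bash
python3 -m pendant '[[0,-0.01,0.03,0,0.9]]' 40
python3 -m pendant '[[0,0,0.02,0,0.9]]' 40
python3 -c "
from h import *
plan(.6286,.0303,.1135,20)"
```

```text
clock: 5.82
position: [0.629, 0.0307, 0.1138]
ee_rot: [0.576, 0.817, 0.0, 0.0]
ft_force: [-0.5, 0.1, -1.4]
grip_width: 0.199
clock: 5.95
position: [0.6294, 0.0309, 0.1135]
ee_rot: [0.576, 0.817, 0.0, 0.001]
ft_force: [0.6, 0.0, 3.5]
grip_width: 0.2
t 5.95 pos [0.6294 0.0309 0.1135] jaw 19.66 tilt 0.08 F [0.55 0.05 3.47] gw 0.2 | shift [-0.007 -0.024 -0.   ] turn -0.057484616442764036
```

```bash
python3 -m pendant '[[0,0,-0.01,0,0.9]]' 40
python3 - <<'E'
from h import *
from workcell import camera
plan(.6286,.0303,.1135,20)
n='side'
for k in 'ab':
    p,d=camera(n); np.savez(n+"5"+k+".npz",p=p,d=d)
    r=hole(n,p,d); print(r, r and theta(r[0]))
x0,x1,y0,y1=125,235,145,245
cv2.imwrite(f"pics/{n}5.png",cv2.resize(p[y0:y1,x0:x1,::-1],None,fx=5,fy=5,interpolation=cv2.INTER_NEAREST))
E
```

```text
clock: 6.08
position: [0.6291, 0.0308, 0.1136]
ee_rot: [0.576, 0.817, 0.0, 0.0]
ft_force: [-0.2, -0.1, 0.2]
grip_width: 0.198
t 6.075 pos [0.6291 0.0308 0.1136] jaw 19.65 tilt 0.03 F [-0.21 -0.07  0.23] gw 0.198 | shift [-0.007 -0.015  0.003] turn -0.05753678758290448
(array([0.51615583, 0.11909422, 0.065     ]), 29) -114.92406029710583
(array([0.51612781, 0.11889987, 0.065     ]), 30) -114.78817764177319
```

View pics/side5.png

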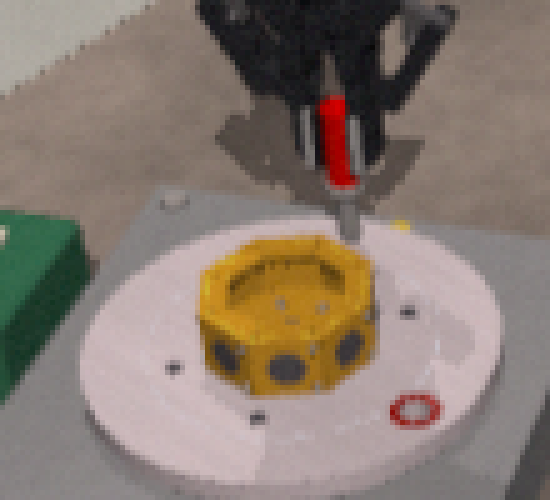

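```bash
python3 -m pendant '[[0,-0.01,-0.03,0,0.9],[0,-0.01,-0.03,0,0.9],[0,-0.01,-0.03,0,0.9],[0,-0.01,-0.03,0,0.9],[0,-0.01,-0.03,0,0.9]]' 40
python3 - <<'E'
from h import *
from workcell import camera
plan(.6286,.0303,.1135,20)
n='side'
for k in 'ab':
    p,d=camera(n); r=hole(n,p,d); print(r, r and theta(r[0]))
plan(.6286,.0303,.1135,20)
E
```

```text
clock: 6.8
position: [0.6285, 0.0305, 0.1145]
ee_rot: [0.576, 0.817, -0.0, 0.0]
ft_force: [0.1, -0.0, -1.4]
grip_width: 0.196
t 6.8 pos [0.6285 0.0305 0.1145] jaw 19.65 tilt 0.0 F [ 0.11 -0.02 -1.4 ] gw 0.196 | shift [-0.007  0.001  0.024] turn -0.058611461136659194
(array([0.5164886, 0.0970515, 0.065    ]), 32) -99.66990516434745
(array([0.51739792, 0.09342058, 0.065     ]), 30) -97.09693720375205
t 6.9 pos [0.6285 0.0305 0.1145] jaw 19.65 tilt 0.0 F [-0.04 -0.5  -1.31] gw 0.197 | shift [-0.007  0.     0.024] turn -0.05831392329872168
```

```bash
python3 -m pendant '[[0,0,0,0,0.9],[0,0,0,0,0.9],[0,0,0,0,0.9],[0,0,0,0,0.9],[0,0,0.01,0,0.9]]' 40
python3 -m pendant '[[0,0,0.027,0,0.9],[0,0,0.027,0,0.9]]' 40
python3 - <<'E'
from h import *
from workcell import camera
plan(.6286,.0303,.1135,20)
n='side'
for k in 'ab':
    p,d=camera(n); r=hole(n,p,d); print(r, r and theta(r[0]))
plan(.6286,.0303,.1135,20)
E
```

```text
clock: 7.52
position: [0.6285, 0.0305, 0.1141]
ee_rot: [0.576, 0.817, -0.0, 0.0]
ft_force: [-0.0, 0.3, -2.2]
grip_width: 0.199
clock: 7.78
position: [0.6289, 0.0307, 0.1136]
ee_rot: [0.576, 0.817, 0.0, 0.0]
ft_force: [0.1, -0.7, 3.5]
grip_width: 0.199
t 7.775 pos [0.6289 0.0307 0.1136] jaw 19.66 tilt 0.06 F [ 0.1  -0.66  3.51] gw 0.199 | shift [-0.007 -0.012  0.001] turn -0.057477245194656724
(array([0.5608381 , 0.03575676, 0.065     ]), 27) -46.288003908766484
(array([0.56101153, 0.03570618, 0.065     ]), 26) -46.168100200120165
t 7.875 pos [0.6288 0.0307 0.1135] jaw 19.66 tilt 0.05 F [ 0.8  -0.14  4.61] gw 0.2 | shift [-0.007 -0.008 -0.   ] turn -0.05724294939779403
```

```bash
python3 -m pendant '[[0,0,-0.025,0,0.9],[0,0,-0.025,0,0.9],[0,0,-0.025,0,0.9],[0,0,-0.025,0,0.9],[0,0,-0.015,0,0.9]]' 40
python3 -m pendant '[[0,0,0.014,0,0.9],[0,0,0.014,0,0.9]]' 40
python3 - <<'E'
from h import *
from workcell import camera
plan(.6286,.0303,.1135,20)
n='side'
for k in 'ab':
    p,d=camera(n); r=hole(n,p,d); print(r, r and theta(r[0])); np.savez(n+"6"+k+".npz",p=p,d=d)
plan(.6286,.0303,.1135,20)
x0,x1,y0,y1=165,245,145,225
cv2.imwrite(f"pics/{n}6.png",cv2.resize(p[y0:y1,x0:x1,::-1],None,fx=7,fy=7,interpolation=cv2.INTER_NEAREST))
E=np.array([[.6849,.1015],[.593,.1961],[.633,.1896],[.5644,.1875],[.5161,.1189],[.5165,.0971],[.5609,.0357],r[0][:2]])
print(least_squares(lambda c:np.hypot(*(E-c[:2]).T)-.085,[.599,.112]).x, least_squares(lambda c:np.hypot(*(E-c[:2]).T)-c[2],[.599,.112,.085]).x)
E
```

```text
clock: 8.5
position: [0.6286, 0.0306, 0.1136]
ee_rot: [0.576, 0.817, 0.0, 0.0]
ft_force: [0.5, -0.5, -0.1]
grip_width: 0.197
clock: 8.75
position: [0.6289, 0.0307, 0.1135]
ee_rot: [0.576, 0.817, 0.0, 0.0]
ft_force: [1.0, -0.5, 3.4]
grip_width: 0.195
t 8.75 pos [0.6289 0.0307 0.1135] jaw 19.65 tilt 0.06 F [ 1.01 -0.52  3.35] gw 0.195 | shift [-0.007 -0.01   0.001] turn -0.05777674054582368
(array([0.56892225, 0.03136192, 0.065     ]), 29) -40.14285008343478
(array([0.5688609 , 0.03157491, 0.065     ]), 31) -40.230383058514974
t 8.85 pos [0.6288 0.0306 0.1135] jaw 19.65 tilt 0.05 F [-0.34 -0.91  3.93] gw 0.197 | shift [-0.006 -0.008  0.001] turn -0.05821641145565574
[0.60050659 0.11089385] [0.60055835 0.11086977 0.08508919]
```

View pics/side6.png

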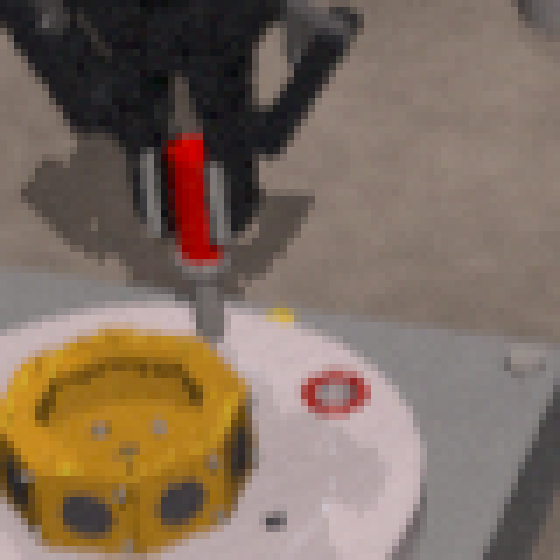

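```bash
python3 - <<'E'
from h import *
print(ray('side',195.1,192.7,.065),ray('side',195.1,193.7,.065))
print('slot side frame proj',proj('side',[.6296,.0310,.065]),'nose pred',proj('side',[.6279,.033,.065]), proj('side',[.6288,.0306,.065]))
z=np.load('side6b.npz'); p=z['p']
x0,x1,y0,y1=182,212,160,200
cv2.imwrite(f"pics/s6z.png",cv2.resize(p[y0:y1,x0:x1,::-1],None,fx=14,fy=14,interpolation=cv2.INTER_NEAREST))
# lateral centre of shank per row
g=p.astype(int)
for v in range(180,196): print(v,' '.join(f'{x:3d}' for x in g[v,188:204,1]))
E
```

```text
[0.62833651 0.02994259 0.065     ] [0.62550509 0.03337054 0.065     ]
slot side frame proj [194.47630459 192.74394286] nose pred [194.48926257 193.33275956] [194.80621157 192.7670582 ]
180  77  82  69   0   0   0   2   7  48  70  77  73  73  76  75  76
181  77  88  98  39   6   2   0  16  54  87  75  76  76  75  76  76
182  80  83 103  87  74  63  81  79  89 101  72  76  74  78  77  86
183  77  79  81 104 115 106 123 116  98  89  78  76  77  79  81 101
184  74  76  77  88  95  98 101  92  79  81  81  94  83  97 103 122
185  77  75  76  74  75  83  87  81  73  80  81 107 102 122 121 121
186 100  94  77  73  75  98 106 104  83  77  76  88 124 118 122 122
187 135 129  92  92  74  97 105 104  90 100  95  99 121 121 121 123
188 160 157 142 140 106  98 105 109 103 143 131 129 132 126 127 126
189 183 184 184 177 141  97 105 105 106 162 165 159 158 148 146 147
190 185 181 185 181 152  92 104 104 104 155 184 184 179 174 174 172
191 182 183 183 183 173  93 104 104 106 158 185 183 183 179 181 179
192 166 168 167 169 159 113 101  99 103 166 182 180 181 183 184 184
193 138 137 137 139 137 133 115 115 130 176 182 184 183 185 185 184
194 133 131 129 131 132 129 135 131 166 167 180 186 186 184 185 180
195 118 121 122 121 127 128 138 132 154 167 172 184 185 182 181 185
```

View pics/s6z.png

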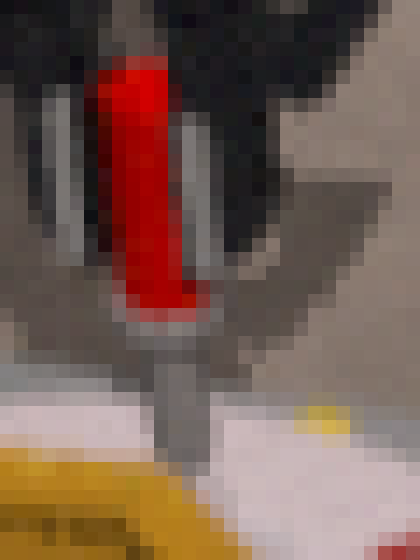

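```bash
python3 -m pendant '[[-0.01,0,-0.04,0,0.9],[-0.02,0,-0.04,0,0.9],[-0.035,0,-0.04,0,0.9],[-0.035,0,-0.04,0,0.9],[-0.035,0,-0.015,0,0.9]]' 40
python3 -m pendant '[[0,0,0.014,0,0.9],[0,0,0.014,0,0.9]]' 40
python3 - <<'E'
from h import *
from workcell import camera
plan(.6286,.0303,.1135,20)
n='side'
p,d=camera(n); r=hole(n,p,d); print(r, r and theta(r[0],(.6003,.111))); np.savez(n+"7.npz",p=p,d=d)
x0,x1,y0,y1=165,245,145,225
cv2.imwrite(f"pics/{n}7.png",cv2.resize(p[y0:y1,x0:x1,::-1],None,fx=7,fy=7,interpolation=cv2.INTER_NEAREST))
E
```

```text
clock: 9.48
position: [0.629, 0.0292, 0.1136]
ee_rot: [0.576, 0.817, -0.0, 0.0]
ft_force: [-0.0, 0.0, 0.7]
grip_width: 0.197
clock: 9.72
position: [0.6293, 0.0293, 0.1135]
ee_rot: [0.576, 0.817, 0.0, 0.0]
ft_force: [0.7, -0.2, 2.9]
grip_width: 0.197
t 9.725 pos [0.6293 0.0293 0.1135] jaw 19.65 tilt 0.05 F [ 0.75 -0.19  2.9 ] gw 0.197 | shift [ 0.029 -0.009  0.001] turn -0.05793491413879792
(array([0.59168372, 0.02604095, 0.065     ]), 27) -25.79096043153612
```

View pics/side7.png

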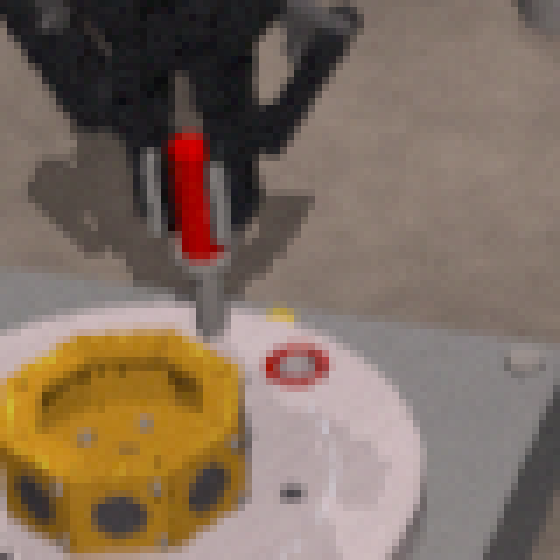

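```bash
python3 -m pendant '[[0,0,-0.04,0,0.9],[0,0,-0.04,0,0.9],[0,0,-0.04,0,0.9],[0,0,-0.015,0,0.9]]' 40
python3 -m pendant '[[0,0,0.014,0,0.9],[0,0,0.014,0,0.9]]' 40
python3 - <<'E'
from h import *
from workcell import camera
plan(.6286,.0303,.1135,20)
n='side'
p,d=camera(n); r=hole(n,p,d); print(r, r and theta(r[0],(.6003,.111))); np.savez(n+"8.npz",p=p,d=d)
x0,x1,y0,y1=165,245,145,225
cv2.imwrite(f"pics/{n}8.png",cv2.resize(p[y0:y1,x0:x1,::-1],None,fx=7,fy=7,interpolation=cv2.INTER_NEAREST))
E
```

```text
clock: 10.28
position: [0.629, 0.0292, 0.1136]
ee_rot: [0.576, 0.817, -0.0, -0.0]
ft_force: [1.6, 0.2, 0.4]
grip_width: 0.197
clock: 10.52
position: [0.6293, 0.0293, 0.1135]
ee_rot: [0.576, 0.817, 0.0, 0.0]
ft_force: [0.7, -0.6, 3.2]
grip_width: 0.2
t 10.525 pos [0.6293 0.0293 0.1135] jaw 19.65 tilt 0.05 F [ 0.68 -0.59  3.22] gw 0.2 | shift [ 0.029 -0.008  0.001] turn -0.05836021701055927
(array([0.60571068, 0.02618882, 0.065     ]), 25) -16.34965950545174
```

View pics/side8.png

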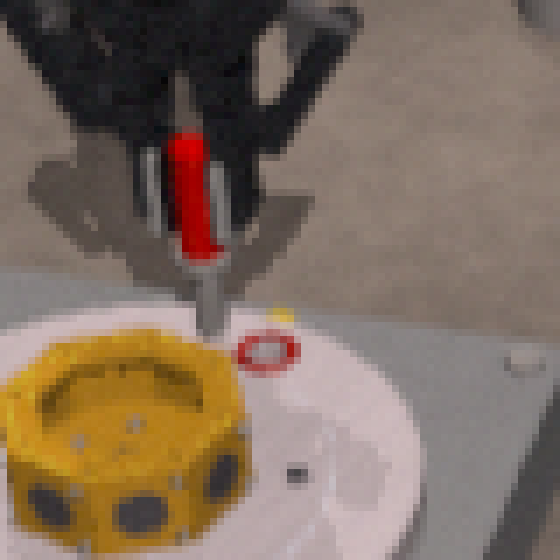

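```bash
python3 -m pendant '[[0,0,-0.04,0,0.9],[0,0,-0.04,0,0.9],[0,0,-0.015,0,0.9],[0,0,-0.001,0,0.9]]' 40
python3 - <<'E'
from h import *
from workcell import camera
plan(.6286,.0303,.1135,20)
n='side'
p,d=camera(n); r=hole(n,p,d); print(r, r and theta(r[0],(.6003,.111))); np.savez(n+"9.npz",p=p,d=d)
p,d=camera(n); r=hole(n,p,d); print(r, r and theta(r[0],(.6003,.111)))
plan(.6286,.0303,.1135,20)
x0,x1,y0,y1=165,245,145,225
cv2.imwrite(f"pics/{n}9.png",cv2.resize(p[y0:y1,x0:x1,::-1],None,fx=7,fy=7,interpolation=cv2.INTER_NEAREST))
E
```

```text
clock: 11.08
position: [0.6293, 0.0293, 0.1135]
ee_rot: [0.576, 0.817, 0.0, 0.0]
ft_force: [0.7, 0.3, 4.0]
grip_width: 0.202
t 11.075 pos [0.6293 0.0293 0.1135] jaw 19.65 tilt 0.05 F [0.72 0.34 4.  ] gw 0.202 | shift [ 0.029 -0.008  0.   ] turn -0.05827376697074271
(array([0.6130893 , 0.02565893, 0.065     ]), 20) -11.477022524222633
(array([0.61301663, 0.02591817, 0.065     ]), 21) -11.499301436989441
t 11.175 pos [0.6293 0.0293 0.1136] jaw 19.65 tilt 0.05 F [ 0.32 -0.65  1.78] gw 0.199 | shift [ 0.028 -0.008  0.002] turn -0.057849002463797206
```

View pics/side9.png

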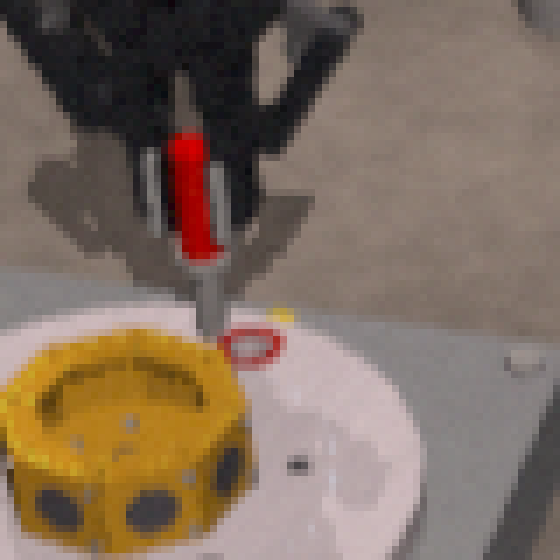

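```bash
python3 -m pendant '[[0,0,-0.04,0,0.9],[0,0,-0.04,0,0.9],[0,0,-0.015,0,0.9],[0,0,-0.001,0,0.9]]' 40
python3 - <<'E'
from h import *
from workcell import camera
plan(.6286,.0303,.1135,20)
n='side'
p,d=camera(n); r=hole(n,p,d); print(r, r and theta(r[0],(.6003,.111))); np.savez(n+"10.npz",p=p,d=d)
plan(.6286,.0303,.1135,20)
x0,x1,y0,y1=165,245,145,225
cv2.imwrite(f"pics/{n}10.png",cv2.resize(p[y0:y1,x0:x1,::-1],None,fx=7,fy=7,interpolation=cv2.INTER_NEAREST))
E
```

```text
clock: 11.68
position: [0.6293, 0.0293, 0.1135]
ee_rot: [0.576, 0.817, 0.0, 0.0]
ft_force: [0.9, 0.3, 3.4]
grip_width: 0.201
t 11.675 pos [0.6293 0.0293 0.1135] jaw 19.65 tilt 0.04 F [0.95 0.25 3.38] gw 0.201 | shift [ 0.029 -0.007 -0.   ] turn -0.05831165047428044
(array([0.61887808, 0.02133003, 0.065     ]), 12) -8.294898403761522
t 11.725 pos [0.6293 0.0293 0.1136] jaw 19.65 tilt 0.05 F [-0.41 -0.45  2.53] gw 0.196 | shift [ 0.029 -0.008  0.001] turn -0.05815102626427896
```

View pics/side10.png

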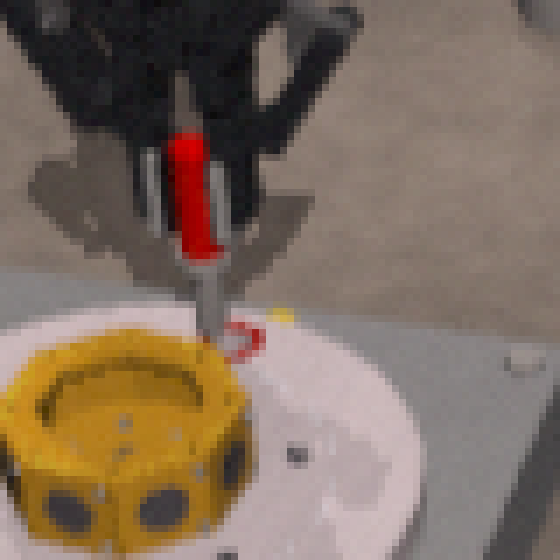

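```bash
python3 -m pendant '[[0,0,-0.04,0,0.9],[0,0,-0.04,0,0.9],[0,0,-0.015,0,0.9],[0,0,0.01,0,0.9]]' 40
python3 - <<'E'
from h import *
from workcell import camera
plan(.6286,.0303,.1135,20)
n='side'
p,d=camera(n); r=hole(n,p,d); print(r, r and theta(r[0],(.6003,.111))); np.savez(n+"11.npz",p=p,d=d)
plan(.6286,.0303,.1135,20)
x0,x1,y0,y1=165,245,145,225
cv2.imwrite(f"pics/{n}11.png",cv2.resize(p[y0:y1,x0:x1,::-1],None,fx=7,fy=7,interpolation=cv2.INTER_NEAREST))
E
```

```text
clock: 12.22
position: [0.629, 0.0293, 0.1127]
ee_rot: [0.576, 0.817, 0.0, 0.0]
ft_force: [0.6, 1.3, 0.1]
grip_width: 0.2
t 12.225 pos [0.629  0.0293 0.1127] jaw 19.65 tilt 0.01 F [0.56 1.32 0.12] gw 0.2 | shift [ 0.027 -0.002 -0.019] turn -0.05808326629410961
(array([0.63133489, 0.03044325, 0.065     ]), 9) 1.0694305290343777
t 12.275 pos [0.6289 0.0294 0.1126] jaw 19.66 tilt 0.01 F [-0.51  1.05 -0.35] gw 0.201 | shift [ 0.024 -0.    -0.022] turn -0.05720070611458539
```

View pics/side11.png

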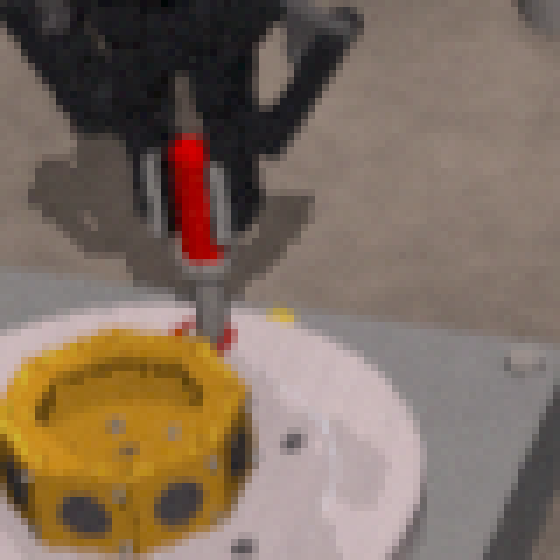

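```bash
python3 -m pendant '[[0,0,0.05,0,0.9],[0,0,0.1,0,0.9]]' 40
python3 -c "
from h import *
plan(.6286,.0303,.1135,20)"
```

```text
clock: 12.52
position: [0.6293, 0.0302, 0.1094]
ee_rot: [0.576, 0.818, 0.001, 0.0]
ft_force: [-1.4, 4.1, 7.6]
grip_width: 0.196
t 12.525 pos [0.6293 0.0302 0.1094] jaw 19.68 tilt 0.08 F [-1.36  4.09  7.6 ] gw 0.196 | shift [ 0.009 -0.016 -0.103] turn -0.052782045330118876
```

```bash
python3 -m pendant '[[0.035,0,0,0,0.9],[0.035,0,0,0,0.9]]' 40
python3 -c "
from h import *
plan(.6286,.0303,.1135,20)"
```

```text
clock: 12.78
position: [0.6282, 0.0306, 0.1084]
ee_rot: [0.576, 0.817, -0.0, -0.0]
ft_force: [-0.0, 2.0, -2.1]
grip_width: 0.2
t 12.775 pos [0.6282 0.0306 0.1084] jaw 19.66 tilt 0.05 F [-0.03  2.04 -2.11] gw 0.2 | shift [-0.011  0.008 -0.128] turn -0.057198759555883306
```

```bash
python3 -m pendant '[[0.025,0,0.03,0,0.9],[0.025,0,0.1,0,0.9]]' 40
python3 -c "
from h import *
plan(.6286,.0303,.1135,20)"
```

```text
clock: 13.02
position: [0.6283, 0.0313, 0.1048]
ee_rot: [0.576, 0.817, -0.0, 0.0]
ft_force: [-0.3, 0.9, -0.8]
grip_width: 0.199
t 13.025 pos [0.6283 0.0313 0.1048] jaw 19.64 tilt 0.03 F [-0.28  0.93 -0.8 ] gw 0.199 | shift [-0.026 -0.    -0.219] turn -0.05982804168364453
```

```bash
python3 -m pendant '[[0,0,0.06,0,0.9],[0,0,0.12,0,0.9]]' 40
python3 -c "
from h import *
plan(.6286,.0303,.1135,20)"
python3 -m pendant '[[0,0,0.06,0,0.9],[0,0,0.12,0,0.9]]' 40
python3 -c "
from h import *
plan(.6286,.0303,.1135,20)"
```

```text
clock: 13.28
position: [0.6281, 0.0313, 0.0998]
ee_rot: [0.576, 0.817, -0.0, 0.0]
ft_force: [0.6, -0.7, -0.5]
grip_width: 0.197
t 13.275 pos [0.6281 0.0313 0.0998] jaw 19.64 tilt 0.02 F [ 0.62 -0.65 -0.46] gw 0.197 | shift [-0.028  0.003 -0.343] turn -0.05987488115672098
clock: 13.52
position: [0.6282, 0.0314, 0.095]
ee_rot: [0.576, 0.817, -0.0, 0.0]
ft_force: [-0.3, -0.2, -1.5]
grip_width: 0.199
t 13.525 pos [0.6282 0.0314 0.095 ] jaw 19.65 tilt 0.01 F [-0.26 -0.19 -1.48] gw 0.199 | shift [-0.03   0.001 -0.462] turn -0.05869669068726561
```

```bash
python3 -m pendant '[[0,0,0.08,0,0.9],[0,0,0.17,0,0.9],[0,0,0.26,0,0.9],[0,0,0.32,0,0.9]]' 40
python3 -c "
from h import *
plan(.6286,.0303,.0795,20)"
```

```text
clock: 14.02
position: [0.6281, 0.0315, 0.0821]
ee_rot: [0.576, 0.817, -0.0, -0.0]
ft_force: [-0.7, 0.1, -1.8]
grip_width: 0.196
t 14.025 pos [0.6281 0.0315 0.0821] jaw 19.65 tilt 0.02 F [-0.68  0.08 -1.83] gw 0.196 | shift [-0.032  0.003  0.065] turn -0.05789861532658828
```

```bash
python3 -m pendant '[[0,0,0.035,0,0.9],[0,0,0.055,0,0.9]]' 40
python3 -m pendant '[[0,0,0.02,0,0.9],[0,0,0.02,0,0.9]]' 40
python3 -c "
from h import *
plan(.6286,.0303,.0795,20)"
```

```text
clock: 14.28
position: [0.6282, 0.0315, 0.0802]
ee_rot: [0.576, 0.817, -0.0, 0.0]
ft_force: [0.8, 1.6, -1.1]
grip_width: 0.198
clock: 14.52
position: [0.6284, 0.0315, 0.0797]
ee_rot: [0.576, 0.817, 0.0, 0.0]
ft_force: [0.1, 0.2, 1.3]
grip_width: 0.199
t 14.525 pos [0.6284 0.0315 0.0797] jaw 19.65 tilt 0.03 F [0.09 0.24 1.3 ] gw 0.199 | shift [-0.031 -0.005  0.004] turn -0.058516873068109966
```

```bash
python3 -m pendant '[[0,0,0.01,0,0.9],[0,0,0.01,0,0.9]]' 40
python3 -m pendant '[[0,0,0,0,0.75],[0,0,0,0,0.6],[0,0,0,0,0.55],[0,0,0,0,0.55]]' 40
python3 - <<'E'
from h import *
from workcell import camera
plan(.6286,.0303,.0795,20)
n='side'
p,d=camera(n); np.savez(n+"12.npz",p=p,d=d)
x0,x1,y0,y1=165,245,145,225
cv2.imwrite(f"pics/{n}12.png",cv2.resize(p[y0:y1,x0:x1,::-1],None,fx=7,fy=7,interpolation=cv2.INTER_NEAREST))
E
```

```text
clock: 14.78
position: [0.6286, 0.0316, 0.0796]
ee_rot: [0.576, 0.817, 0.0, 0.0]
ft_force: [0.4, -0.5, 5.5]
grip_width: 0.198
clock: 15.28
position: [0.6281, 0.0314, 0.0789]
ee_rot: [0.576, 0.817, -0.0, -0.0]
ft_force: [-0.4, -0.7, -0.2]
grip_width: 0.447
t 15.275 pos [0.6281 0.0314 0.0789] jaw 19.65 tilt 0.01 F [-0.38 -0.68 -0.18] gw 0.447 | shift [-0.031  0.002 -0.015] turn -0.05860476114755878
```

View pics/side12.png

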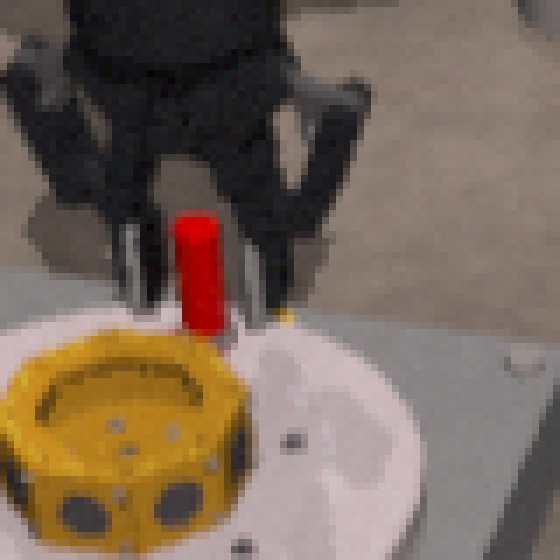

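The pin stands in the hole with its collar at the wheel's face, and the jaws are clear of it on both sides. I'll retreat straight up.

```bash
python3 -m pendant '[[0,0,-0.3,0,0.55],[0,0,-0.8,0,0.55],[0,0,-1.5,0,0.55],[0,0,-2.2,0,0.55],[0,0,-3.0,0,0.55]]' 40
python3 -m pendant '[[-1.0,0,-0.5,0,0.55],[-2.2,0,-0.8,0,0.55],[-3.5,0,-1.0,0,0.55],[-4.8,0,-1.0,0,0.55],[-4.8,0,-1.0,0,0.55]]' 40
python3 - <<'E'
from h import *
from workcell import camera
plan(.6286,.0303,.0795,20)
for n in 'side','top','side':
    p,d=camera(n); np.savez(n+"13.npz",p=p,d=d)
    x0,x1,y0,y1=dict(top=(140,290,80,220),side=(165,245,145,225))[n]
    cv2.imwrite(f"pics/{n}13.png",cv2.resize(p[y0:y1,x0:x1,::-1],None,fx=4 if n=='top' else 7,fy=4 if n=='top' else 7,interpolation=cv2.INTER_NEAREST))
    W=world(n,d); _,h=redmasks(p,W); q=W[h]; print(n,'red handle z max',np.percentile(q[:,2],[50,95]) if len(q) else None, 'top xy',q[q[:,2]>.108].mean(0) if len(q) else None)
cv2.imwrite("pics/full13.png",p[:,:,::-1])
E
```

```text
clock: 15.95
position: [0.6282, 0.0316, 0.2016]
ee_rot: [0.576, 0.817, 0.0, 0.0]
ft_force: [0.7, -0.1, -0.7]
grip_width: 0.45
clock: 16.58
position: [0.693, -0.1552, 0.2399]
ee_rot: [0.579, 0.815, -0.001, 0.001]
ft_force: [-0.6, 0.2, 0.1]
grip_width: 0.447
t 16.575 pos [ 0.693  -0.1552  0.2399] jaw 19.25 tilt 0.12 F [-0.63  0.16  0.09] gw 0.447 | shift [4.916 0.01  3.999] turn -0.1248750081566546
side red handle z max [0.1030831  0.11695371] top xy [0.62755892 0.03430618 0.11424785]
top red handle z max [0.11383984 0.11873649] top xy [0.62748342 0.03074818 0.11524134]
side red handle z max [0.10142019 0.11711252] top xy [0.6271255  0.03531686 0.11467496]
```

View pics/side13.png

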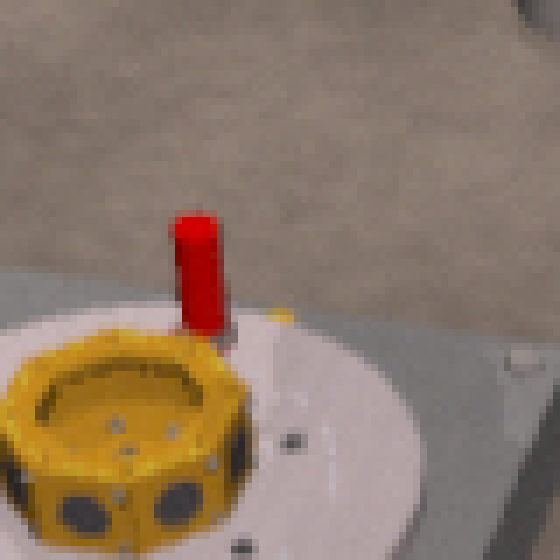

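View pics/full13.png

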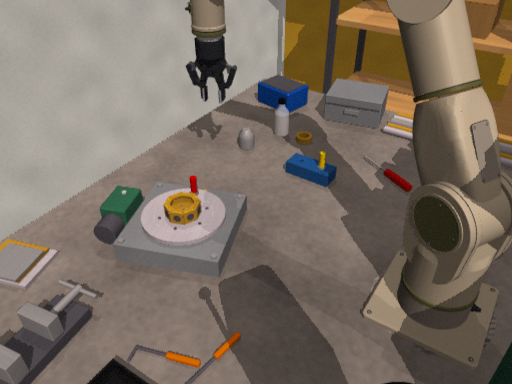

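View pics/top13.png

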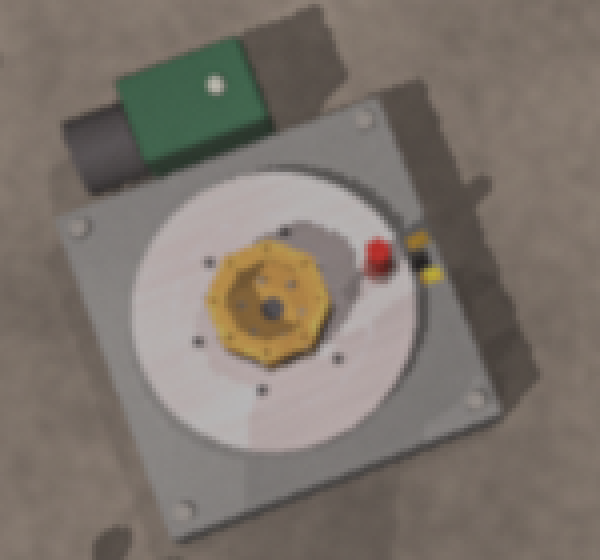

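The pictures show the pin upright beside the slot marks, the wheel stopped, and the gauge, keys, chuck, ring and bottle where they were. The handle top measures about 0.117 m against 0.116 m expected when fully home.

```bash
python3 -c "
from workcell import hand_in
print(hand_in())"
```

```text
the job is handed in; nothing more can be done
None
```

The locking pin is fully home through the red-ringed hole and the slot. The wheel is stopped and the gripper is clear. I handed the job in at about 16.7 s of the 51 s allowed.

**What I did:** I took the red pin from the block and held it upright over the slot. I braked the wheel with 2 to 6 N on its face until it stood still. Short lifts and touches then let the hole come round (-115°, -46°, -40°, -26°, -16°, -11°, about -7°, then 0°). I lowered the pin onto its collar, pressed with about 7 N, let go and drew back. The highest force I read while inserting was about 9 N.

**Last checks:**
- **Collar seated:** contact came at a tool height of 79.6 mm against 79.5 mm expected. The handle top measures 114 to 119 mm with camera noise, against 116 mm.
- **Wheel:** it stands still in the last pictures.
- **Other objects:** the gauge and everything else look unmoved in the last side picture. I did not measure them again.

**What disagreed:** the estimates of the wheel's centre differed by 2 to 3 mm. My 1.4 mm outward correction turned out to be wrong: the pin leaned on the hole's outer edge with about 4 N sideways. I shifted it back until that force was gone before going deeper.

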